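# Seat the seal blank on its parallels

### The job

The brass blank for the office seal has ridden up off its two parallels while the small vise on the desk was being nipped up. Take the stubby soft-faced hammer by its head and, with light taps straight down on the blank, bring it down level and firmly home on both parallels, never touching it with the fingers, then stand the hammer back upright on its cork mat. Last, give one end of the parallel by the moving jaw (the one that tends to stay loose) a light push endways with a fingertip, to prove that it no longer slides, and leave both parallels and everything else on the desk in place.

Things in the scene. Friction and masses are not known exactly. Their poses are not given: they have to be found in the camera images.
- vise: steel vise fixed to the desk. Origin: on the desk under the middle of the jaw opening; x points across the opening to the fixed jaw (away from the robot, give or take yaw), y along the 80 mm wide jaws. Bed at z = 30 mm, jaw tops z = 65, jaw faces x = -20 and +20, each jaw 35 mm thick; tommy bar reaches to x = -114. The moving jaw (-x) grips the blank with about 32 N; leave it so
- blank: brass blank, 40 (x, between the jaws) x 90 (y, along the jaws) x 24 mm high, about 0.7 kg. Origin: centre of its underside. Gripped 2 to 5 mm above the parallels, one end some 2 mm higher. Jaw friction holds it: it slides down at roughly 8 to 22 N, then the stop is hard. Home: underside z = 48, top z = 72 mm in the vise's frame, 7 mm proud of the jaws. Never load it with over 40 N (some 27 N at the wrist)
- blank_left (a point): middle of the lower edge of the blank's +y end face, 45 mm from the blank's origin; its height shows how far that end is up. A tap near one end brings mainly that end down and may raise the other a little, so both ends need taps
- blank_right (a point): the same at the blank's -y end face. A tap off the middle towards one jaw loads mainly the parallel on that side; along the middle line the far one usually gets the larger share, so tap a little (5 to 8 mm) nearer the moving jaw
- parallel_near: ground steel parallel under the blank by the moving jaw: 6 thick (x) x 130 long (y) x 18 mm high, 0.11 kg, loose on the vise bed, ends showing about 20 mm beyond the blank. Origin: centre of its underside. While loose it slides lengthwise at under 1 N; pinched, it withstands a light push of 2 to 3 N; never push it with more than 8 N
- parallel_far: the same kind of parallel, by the fixed jaw; push neither of them out of place (6 mm at most)
- hammer: stubby soft-faced hammer, 0.24 kg, standing on the mat. Origin: centre of the lower, striking face; z up along the round head, 84 mm tall: nylon faces of diameter 30 at z = 0-20 and 64-84, steel waist of diameter 26 between. Wooden handle, diameter 17, leaves the head at z = 42 along -x and ends 106 mm from the head's axis. Grip the upper face, fingers closing along the hammer's y
- hammer_top (a point): centre of the hammer head's upper face, 84 mm above the striking face
- mat: cork mat 130 x 130 x 4 mm fixed on the desk, left or right of the vise. Origin: centre of its underside; its top is 4 mm above the desk
- ink_pad: flat black ink pad tin, 120 x 88 x 16 mm; bystander
- stamp: wooden hand stamp standing on the ink pad, 60 x 26 mm rubber foot, turned knob handle, 80 mm tall; bystander (not a striking tool)
- spare_parallel: a lower steel parallel, 6 x 130 x 12 mm, lying on the desk; bystander
- brass_disc: round brass disc, diameter 44, 16 mm thick, on the desk; bystander
- tea_glass: small empty glass, diameter 52, 80 mm tall, on a saucer of diameter 104; bystander
- notes: block of sticky notes 76 x 76 x 22 mm; bystander
- stapler: black stapler 130 mm long, 50 mm tall; bystander
- marker: pen, diameter 14, 120 mm long, lying; bystander

How it is judged:
By the outcome, as a careful person would: the job done as asked, in the order asked, and still so for the second after the job is handed in, with the robot touching nothing.
It also fails if it takes over 69 s, if anything falls off the work surface, if the arm or the gripper's body presses on something with over 40 N, if the wrist force passes 120 N, or if a joint passes its speed limit or range.

### The arm

A 7-joint arm with a two-finger parallel gripper is mounted at the origin on the work surface. World frame = base frame: x ahead of the robot, y to its left, z up, the work surface at z = 0. Lengths are in m, angles in rad, forces in N, time in s.
With the tool pointing down it reaches from about 0.4 to 0.85 m from the base axis. Payload 10.4 kg.
Tool frame: the origin (TCP) lies between the finger pads; the fingertips stand ahead of it and the grasp point (between the pads) lies 3 mm ahead of it (r.tips_ahead is the z of the fingertips in the tool frame, in m); z points along the fingers, y is the line along which they close (so a half turn about z gives the same grasp; the last joint's range is limited). The gripper opens to 87 mm and grips with 3 to 60 N. Pads are 19 mm wide; open, the fingers measure 117 mm over their backs; the gripper's body (75 mm by 190 mm) begins 51 mm behind the grasp point.
Start: joints at [1.152, 0.332, -0.065, 1.46, 0.022, 1.35, -0.088], TCP at [0.241, -0.577, 0.245] pointing down, gripper open.
Joint ranges: [-2.6, 2.6], [-0.5, 2.12], [-1.47, 1.34], [0.16, 2.42], [-1.27, 4.41], [0.06, 2.06], [-2.6, 2.6]. Speed limits (rad/s): [2.22, 2.22, 2.79, 2.79, 3.14, 3.14, 3.14].

### API

Orientations are given as a unit quaternion [x, y, z, w].
In Python, from bench import telemetry, camera, get_calibration, r gives the robot as it stands.
- The arm moves only by the tool drive_tool, never from a script. Its argument "series" is one flat list of numbers, 7 for each row, row after row: the turn, a rotation vector about the tool's x, y, z in units of 5 degrees (1.0 is 5 degrees), then the shift along the tool's x, y, z in units of 40 mm (1.0 is 40 mm), then the opening, from -1 (shut) to 1 (fully open). A call has 1 to 10 rows; each row is the pose to reach, as a shift and turn from the pose commanded when the call began, along the tool's axes at that moment; what a row does not reach only later rows make up. A row lasts 1/12 s, in which the tool goes at most 41.7 mm and 7.16 degrees, less where a joint would pass 70% of its speed; a pose out of reach is approached as far as the arm can. A call with a gripper value outside its range is refused whole. The fingers move at their own pace and stop on an object; "grip_force" is the grip in N (left out, the last holds). Time passes only in rows, so rows that repeat a pose let the fingers close. It gives the time, the measured TCP pose, the force, the opening and the grip force at its end, in the units of the state.
- telemetry.read_state(): the state, without advancing time (a new reading comes with each control period).
- camera(name): name is "side" or "top"; returns the picture (384x512x3 uint8, red, green, blue); there is no depth.
- get_calibration(name): a dict with "fovy" (degrees; the focal length in pixels is half the picture's height over the tangent of half this angle, whatever the lens; pixels are square), "cx", "cy" (the principal point, pixels), "dist" ([k1, k2, p1, p2, k3] as OpenCV has them; the pictures are not rectified), "xyz" and "rotation" of the camera in the world. Camera axes: x right, y up, looking along -z (the intrinsics and any distortion apply to the point x, -y, -z); pixel columns grow to the right and rows downward; lengths in m; the calibration is good to about 2 mm. A picture is of the moment at which its call begins. get_calibration takes no time and is no camera call.
- r.close_job(): hands the job in; it is judged then, once.
The state is a dict: "time": time; "joint_positions": joint angles; "joint_vel": joint speeds; "joint_torque": joint torques, N m; "ee_pos": TCP position; "eef_rot": TCP orientation; "ft_force": force on the tool from outside, world axes, zero at the start; "torque": the same for the moment, N m; "width": finger opening in m; "grip_force": force on a finger pad.
Only numpy, scipy, OpenCV 4.12 (cv2) and the standard library are available. Lean on these libraries where they do the work, as an engineer would, in place of code of your own. Each camera call takes 0.05 s, during which the arm holds its last target. There are 200 camera calls.

## Working session

There is one attempt and no reset: what is moved stays moved. The work goes in short steps, Python scripts to look and compute and a tool call to move; the robot and the scene stay as the last step left them, time stands still between calls to the robot, and variables do not carry over. Pictures are saved under pics/ and viewed, at most 10 in all, crops included, and the job is handed in when it is done.

Besides the shell and the picture viewer there is one more tool, called by a JSON object that holds its "fn" and its "kwargs". drive_tool: Moves the arm, as the interface text tells. Its arguments: {"type":"object","properties":{"series":{"type":"array"},"grip_force":{"type":"number"}},"required":["series"]}

```bash
mkdir -p pics; python3 - <<'E'
from bench import telemetry, camera, get_calibration, r
import cv2
for n in("top","side"):
    im=camera(n); cv2.imwrite(f"pics/{n}0.png",cv2.resize(im[:,:,::-1],(800,600),interpolation=cv2.INTER_CUBIC)); cv2.imwrite(f"pics/raw_{n}0.png",im[:,:,::-1])
    print(n,get_calibration(n))
s=telemetry.read_state(); print(s, r.tips_ahead)
E
```

```text
top {'fovy': 50.29259688600293, 'cx': 251.69284050657862, 'cy': 192.33261898208545, 'dist': array([-0.1147859,  0.       ,  0.       ,  0.       ,  0.       ]), 'xyz': array([ 0.45450486, -0.00521772,  0.9193424 ]), 'rotation': array([ 0.06766885, -0.06843072, -0.6986537 ,  0.7089578 ])}
side {'fovy': 43.270589853397404, 'cx': 261.21950090263095, 'cy': 196.43563325289762, 'dist': array([-0.01765418,  0.        ,  0.        ,  0.        ,  0.        ]), 'xyz': array([0.02965009, 0.66154084, 0.93173916]), 'rotation': array([-0.14886867,  0.37019354,  0.85047372, -0.34276712])}
{'time': 0.1, 'joint_positions': array([ 1.15241671,  0.33280766, -0.06468344,  1.4608394 ,  0.02160713,
        1.3499017 , -0.08851772]), 'joint_vel': array([-0.00011939, -0.00164235, -0.00046924, -0.00082138, -0.00052656,
        0.00105946, -0.00071912]), 'joint_torque': array([ 7.22678087e-04, -6.24544644e+01,  2.40574277e-02, -3.90716028e+01,
       -6.14606892e-02,  3.66311311e-02,  2.45501190e-05]), 'ee_pos': array([ 0.24082164, -0.57640301,  0.24384264]), 'eef_rot': array([ 9.80484707e-01,  1.96594360e-01, -1.57462315e-04, -6.10310651e-04]), 'ft_force': array([ 0.35995058,  0.343248  , -0.0808415 ]), 'torque': array([-0.01232991,  0.01692838,  0.04756667]), 'grip_force': 0.0, 'width': 0.08696985364907409} 0.022
```

View pics/top0.png

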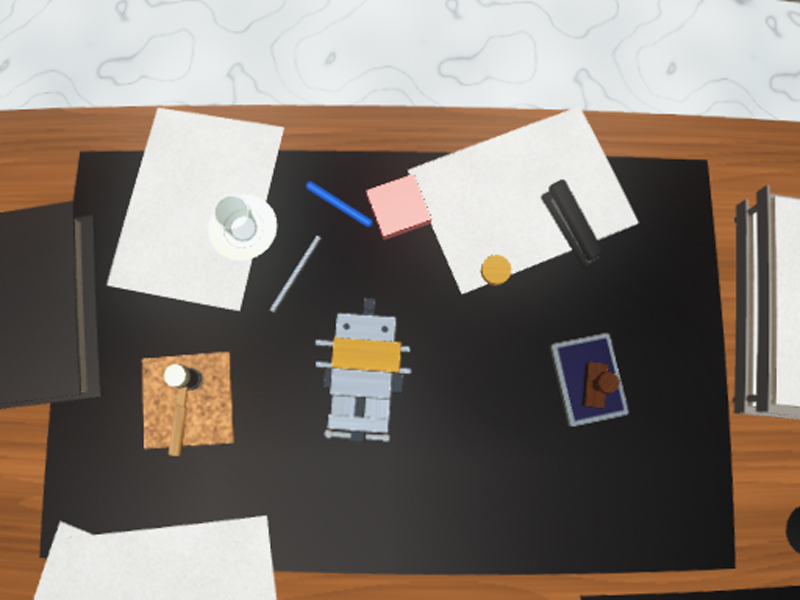

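View pics/side0.png

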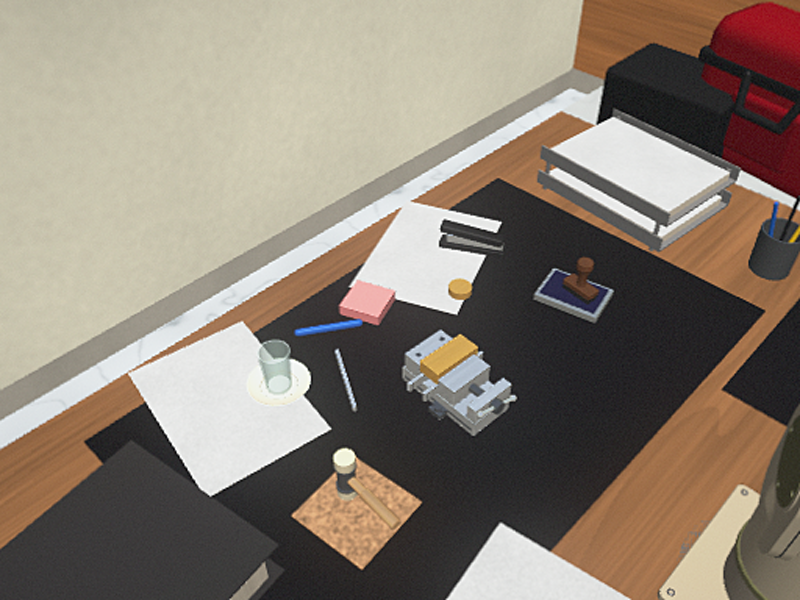

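The top view shows the vise around (365,375), the blank at (366,355), the hammer top at (177,376) with its handle running to (175,455), and the mat at (188,400). The side view shows the hammer top at (344,457) and the blank at (448,357). Next I'll zoom in on the vise and hammer.

```bash
cat > h.py <<'E'
import numpy as np, cv2
from scipy.spatial.transform import Rotation as R
from bench import telemetry, camera, get_calibration, r
def cal(n):
    c=get_calibration(n); f=192/np.tan(np.radians(c["fovy"])/2)
    K=np.array([[f,0,c["cx"]],[0,f,c["cy"]],[0,0,1.]])
    M=R.from_quat(c["rotation"]).as_matrix()@np.diag([1,-1,-1.])
    return K,np.array(c["dist"]),M,np.array(c["xyz"])
def ray(n,px):
    K,d,M,o=cal(n); u=cv2.undistortPoints(np.array(px,float).reshape(-1,1,2),K,d).reshape(-1,2)
    return o,np.c_[u,np.ones(len(u))]@M.T
def onz(n,px,z):
    o,v=ray(n,px); return o+v*((z-o[2])/v[:,2])[:,None]
def proj(n,P):
    K,d,M,o=cal(n); return cv2.projectPoints((np.atleast_2d(P)-o)@M,np.zeros(3),np.zeros(3),K,d)[0].reshape(-1,2)
def tri(pt,ps):
    A=[];b=[]
    for n,p in(("top",pt),("side",ps)):
        o,v=ray(n,[p]); v=v[0]/np.linalg.norm(v[0]); Q=np.eye(3)-np.outer(v,v); A.append(Q); b.append(Q@o)
    return np.linalg.lstsq(np.vstack(A),np.hstack(b),rcond=None)[0]
E
python3 - <<'E'
from h import *
t=cv2.imread("pics/raw_top0.png"); s=cv2.imread("pics/raw_side0.png")
cr=lambda im,x,y,w,h,k:cv2.resize(im[y:y+h,x:x+w],None,fx=k,fy=k,interpolation=cv2.INTER_CUBIC)
a=cr(t,195,185,76,100,5); b=cr(s,250,205,84,76,5)
o=np.zeros((600,800,3),np.uint8); o[:500,:380]=a; o[:380,380:800]=b
cv2.imwrite("pics/vise.png",o)
for n,p in(("top",(177,376)),("side",(344,457))):
    print(n, onz(n,[np.array(p)/1.5625],0.088))
print("tri",tri(np.array((177,376))/1.5625,np.array((344,457))/1.5625))
E
```

```text
top [[0.51151445 0.27774364 0.088     ]]
side [[0.51357561 0.28271302 0.088     ]]
tri [0.51354713 0.28023588 0.08448319]
```

View pics/vise.png

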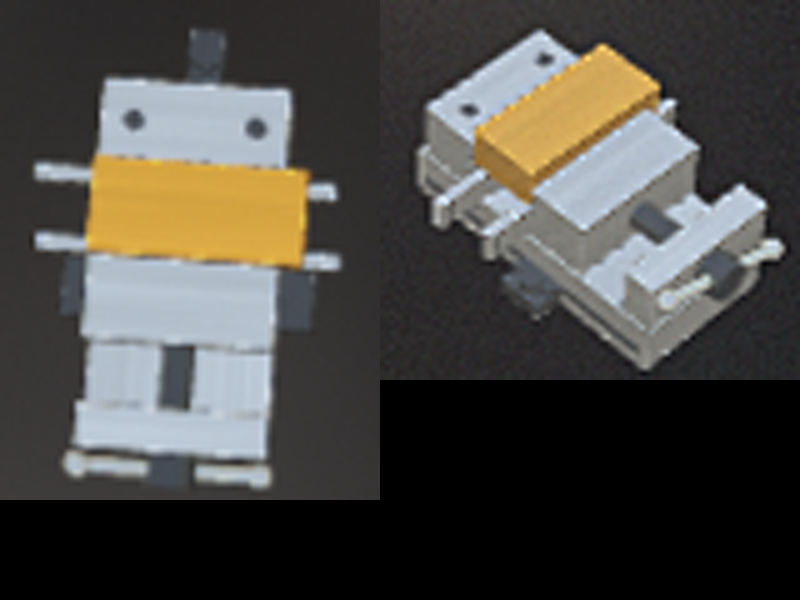

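The crop shows the blank's top corners at about (94,156), (308,172), (302,268) and (87,250) in the left pane. The right pane has them at (476,128), (602,43), (660,88) and (533,172). The parallels stick out on both sides.

```bash
python3 - <<'E'
from h import *
T=np.array([(94,156),(308,172),(302,268),(87,250)])/5+[195,185]-.4
S=np.array([(96,128),(222,43),(280,88),(153,172)])/5+[250,205]-.4
P=np.array([tri(a,b) for a,b in zip(T,S)]); print(P.round(4)); c=P.mean(0); print("c",c)
for n,px in(("top",T),("side",S)):
    q=onz(n,px,.0755); d=(q[0]+q[3]-q[1]-q[2])/2; e=(q[0]+q[1]-q[2]-q[3])/2
    print(n,q.mean(0),"L",np.linalg.norm(d),np.linalg.norm(e),"yaw y-edge",np.degrees(np.arctan2(-d[0],d[1])),"x-edge",np.degrees(np.arctan2(e[1],e[0])))
# jaw tops, fixed jaw back corners z=.065 and moving-jaw back corners
J=np.array([(105,78),(291,90),(273,345),(82,334)])/5+[195,185]-.4
q=onz("top",J,.065); print("jaws",q.round(4),q.mean(0))
pn=onz("top",np.array([(36,241),(340,262),(36,172),(337,192)])/5+[195,185]-.4,.048); print("par",pn.round(4))
# hammer
hd=np.array((175,455))/1.5625; print("handle end",onz("top",[hd],.046+.008))
m=onz("top",np.array([(142,358),(229,352),(233,443),(145,448)])/1.5625,.004); print("mat",m.mean(0),m.round(3).tolist())
for n,b in(("top",(100,225,30,35)),("side",(205,280,35,40))):
    im=cv2.imread(f"pics/raw_{n}0.png"); x,y,w,h=b; c=im[y:y+h,x:x+w].astype(int)
    mk=(c.min(2)>150)&(c.max(2)-c.min(2)<60); yy,xx=np.nonzero(mk); print(n,len(xx),xx.min()+x,xx.max()+x,yy.min()+y,yy.max()+y,xx.mean()+x,yy.mean()+y)
E
```

```text
[[ 0.5683  0.074   0.0783]
 [ 0.5639 -0.0145  0.0753]
 [ 0.5242 -0.0126  0.0729]
 [ 0.5294  0.0758  0.0782]]
c [0.54644284 0.03068327 0.07617521]
top [0.54584556 0.03038128 0.0755    ] L 0.08918200322953257 0.039573667924179295 yaw y-edge -3.6553187327079284 x-edge -2.6574446362579267
side [0.54760759 0.03066265 0.0755    ] L 0.08539890546132498 0.0401474383409326 yaw y-edge -4.496609453041732 x-edge -4.179929734204458
jaws [[ 0.6031  0.0714  0.065 ]
 [ 0.5992 -0.0076  0.065 ]
 [ 0.4918 -0.0016  0.065 ]
 [ 0.4951  0.0778  0.065 ]] [0.54728587 0.03498398 0.065     ]
par [[ 0.535   0.1003  0.048 ]
 [ 0.5281 -0.0295  0.048 ]
 [ 0.5647  0.1014  0.048 ]
 [ 0.558  -0.028   0.048 ]]
handle end [[0.40766091 0.28518134 0.054     ]]
mat [0.48336203 0.28957149 0.004     ] [[0.542, 0.361, 0.004], [0.554, 0.232, 0.004], [0.424, 0.219, 0.004], [0.413, 0.347, 0.004]]
top 156 105 118 233 246 111.37179487179488 239.7051282051282
side 133 214 226 287 319 220.0300751879699 293.61654135338347
```

```bash
cat >> h.py <<'E'
def go(*targets):
    s=telemetry.read_state(); p=s["ee_pos"]; C=R.from_quat(s["eef_rot"])
    for x,y,z,yaw in targets:
        T=R.from_euler("z",yaw,degrees=True)*R.from_euler("x",180,degrees=True)
        t=np.degrees((C.inv()*T).as_rotvec())/5; d=C.inv().apply(np.array([x,y,z])-p)/.04
        print(t.round(2).tolist(),d.round(3).tolist())
E
python3 - <<'E'
from h import *
p=onz("top",[(111.4,239.7)],.088); q=onz("side",[(220,292.3)],.088); print(p,q)
go((.5,-.2,.25,-4))
E
```

```text
[[0.51334576 0.28184565 0.088     ]] [[0.51415803 0.28263554 0.088     ]]
[-0.01, 0.0, 5.34] [9.606, -6.185, -0.147]
```

{"fn": "drive_tool", "kwargs": {"series": [0, 0, 1.3, 2.4, -1.5, 0, 1, 0, 0, 2.6, 4.8, -3.1, -0.1, 1, 0, 0, 4, 7.2, -4.6, -0.1, 1, 0, 0, 5.34, 9.6, -6.2, -0.15, 1, 0, 0, 5.34, 9.6, -6.2, -0.15, 1, 0, 0, 5.34, 9.6, -6.2, -0.15, 1, 0, 0, 5.34, 9.6, -6.2, -0.15, 1, 0, 0, 5.34, 9.6, -6.2, -0.15, 1, 0, 0, 5.34, 9.6, -6.2, -0.15, 1, 0, 0, 5.34, 9.6, -6.2, -0.15, 1]}}

```text
time: 0.93
ee_pos: [0.4752, -0.2347, 0.2499]
eef_rot: [0.999, -0.035, -0.0, 0.0]
ft_force: [0.3, -0.3, -1.2]
width: 0.0869
grip_force: 0.0
```

```bash
python3 - <<'E'
from h import *
go((.5135,.282,.2,-4))
E
```

```text
[0.0, 0.0, -0.01] [0.048, -12.952, 1.245]
```

{"fn": "drive_tool", "kwargs": {"series": [0, 0, 0, 0, -13, 1.2, 1, 0, 0, 0, 0, -13, 1.2, 1, 0, 0, 0, 0, -13, 1.2, 1, 0, 0, 0, 0, -13, 1.2, 1, 0, 0, 0, 0, -13, 1.2, 1, 0, 0, 0, 0, -13, 1.2, 1, 0, 0, 0, 0, -13, 1.2, 1, 0, 0, 0, 0, -13, 1.2, 1, 0, 0, 0, 0, -13, 1.2, 1, 0, 0, 0, 0, -13, 1.2, 1]}}

```text
time: 1.77
ee_pos: [0.5033, 0.1791, 0.2114]
eef_rot: [0.999, -0.035, 0.0, 0.0]
ft_force: [0.7, 0.3, 0.5]
width: 0.0869
grip_force: 0.0
```

```bash
python3 - <<'E'
from h import *
go((.5135,.282,.15,-4))
E
```

```text
[0.0, -0.0, -0.01] [0.071, -2.585, 1.534]
```

{"fn": "drive_tool", "kwargs": {"series": [0, 0, 0, 0, -2.5, 1.4, 1, 0, 0, 0, 0, -2.5, 1.4, 1, 0, 0, 0, 0, -2.5, 1.4, 1, 0, 0, 0, 0, -2.5, 1.4, 1, 0, 0, 0, 0, -2.5, 1.4, 1, 0, 0, 0, 0, -2.5, 1.4, 1]}}

```text
time: 2.27
ee_pos: [0.5108, 0.2764, 0.1555]
eef_rot: [0.999, -0.035, -0.0, 0.0]
ft_force: [-0.5, -0.3, 1.2]
width: 0.0867
grip_force: 0.0
```

```bash
python3 - <<'E'
from h import *
go((.5135,.282,.081,-4))
im=camera("top"); s=camera("side")
a=cv2.resize(im[190:330,50:190],(400,400),interpolation=2); b=cv2.resize(s[220:360,150:290],(400,400),interpolation=2)
cv2.imwrite("pics/h1.png",np.hstack([a,b])[:,:,::-1])
print(telemetry.read_state()["ee_pos"])
E
```

```text
[0.01, 0.0, -0.01] [0.058, -0.145, 1.861]
[0.51144896 0.2757075  0.15618559]
```

View pics/h1.png

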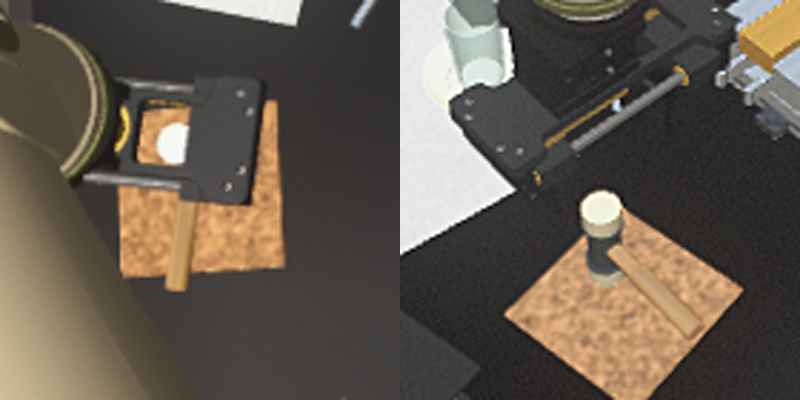

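The left pane shows the hammer head at (175,143), between the open fingers, and the hammer upright on its mat. I'll descend and grip.

{"fn": "drive_tool", "kwargs": {"series": [0, 0, 0, 0.06, -0.14, 0.5, 1, 0, 0, 0, 0.06, -0.14, 1.2, 1, 0, 0, 0, 0.06, -0.14, 1.8, 1, 0, 0, 0, 0.06, -0.14, 1.83, 1, 0, 0, 0, 0.06, -0.14, 1.83, 1, 0, 0, 0, 0.06, -0.14, 1.83, 1, 0, 0, 0, 0.06, -0.14, 1.83, -0.6, 0, 0, 0, 0.06, -0.14, 1.83, -0.6, 0, 0, 0, 0.06, -0.14, 1.83, -1, 0, 0, 0, 0.06, -0.14, 1.83, -1], "grip_force": 40}}

```text
time: 3.2
ee_pos: [0.5139, 0.2826, 0.0832]
eef_rot: [0.999, -0.035, 0.001, -0.0]
ft_force: [0.6, -0.4, -0.3]
width: 0.0681
grip_force: 0.0
```

{"fn": "drive_tool", "kwargs": {"series": [0, 0, 0, 0, 0, 0, -1, 0, 0, 0, 0, 0, 0, -1, 0, 0, 0, 0, 0, 0, -1, 0, 0, 0, 0, 0, 0, -1, 0, 0, 0, 0, 0, 0, -1, 0, 0, 0, 0, 0, 0, -1, 0, 0, 0, 0, 0, 0, -1]}}

```text
time: 3.78
ee_pos: [0.5135, 0.2825, 0.0824]
eef_rot: [0.999, -0.035, -0.0, 0.0]
ft_force: [-0.4, 0.7, 0.6]
width: 0.0285
grip_force: 40.0
```

{"fn": "drive_tool", "kwargs": {"series": [0, 0, 0, 0, 0, -0.5, -1, 0, 0, 0, 0, 0, -1.2, -1, 0, 0, 0, 0, 0, -2, -1, 0, 0, 0, 0, 0, -2.8, -1, 0, 0, 0, 0, 0, -2.8, -1, 0, 0, 0, 0, 0, -2.8, -1]}}

```text
time: 4.28
ee_pos: [0.5142, 0.2829, 0.1959]
eef_rot: [0.999, -0.035, 0.001, -0.001]
ft_force: [0.7, -0.2, -3.0]
width: 0.0286
grip_force: 40.0
```

```bash
python3 - <<'E'
from h import *
go((.5418,.0608,.175,-3.5)); s=telemetry.read_state(); print(s["ft_force"],s["torque"],s["width"])
E
```

```text
[-0.01, -0.03, -0.11] [1.078, 5.491, 0.518]
[ 0.70143237 -0.16205338 -3.02563189] [-0.00131302  0.0116456   0.00890735] 0.028579280865314485
```

{"fn": "drive_tool", "kwargs": {"series": [0, 0, 0, 0.2, 1, 0, -1, 0, 0, 0, 0.4, 2, 0, -1, 0, 0, 0, 0.6, 3, 0, -1, 0, 0, 0, 0.8, 4, 0.1, -1, 0, 0, 0, 1, 5, 0.3, -1, 0, 0, 0, 1.08, 5.5, 0.5, -1, 0, 0, 0, 1.08, 5.5, 0.5, -1, 0, 0, 0, 1.08, 5.5, 0.5, -1, 0, 0, 0, 1.08, 5.5, 0.5, -1]}}

```text
time: 5.03
ee_pos: [0.5404, 0.0609, 0.1734]
eef_rot: [0.999, -0.035, -0.001, -0.0]
ft_force: [-0.5, 0.0, -0.6]
width: 0.0289
grip_force: 40.0
```

```bash
python3 - <<'E'
from h import *
a=camera("top"); s=camera("side"); st=telemetry.read_state(); print(st["ee_pos"],st["ft_force"])
a=cv2.resize(a[175:295,185:285],(500,600),interpolation=2); b=cv2.resize(s[160:320,220:300],(300,600),interpolation=2)
cv2.imwrite("pics/v1.png",np.hstack([a,b])[:,:,::-1]); go((.5418,.0608,.157,-3.5))
E
```

```text
[0.54080398 0.06166268 0.17412441] [ 0.03141453 -0.22533268 -1.86114648]
[-0.01, 0.01, -0.08] [0.027, 0.02, 0.428]
```

View pics/v1.png

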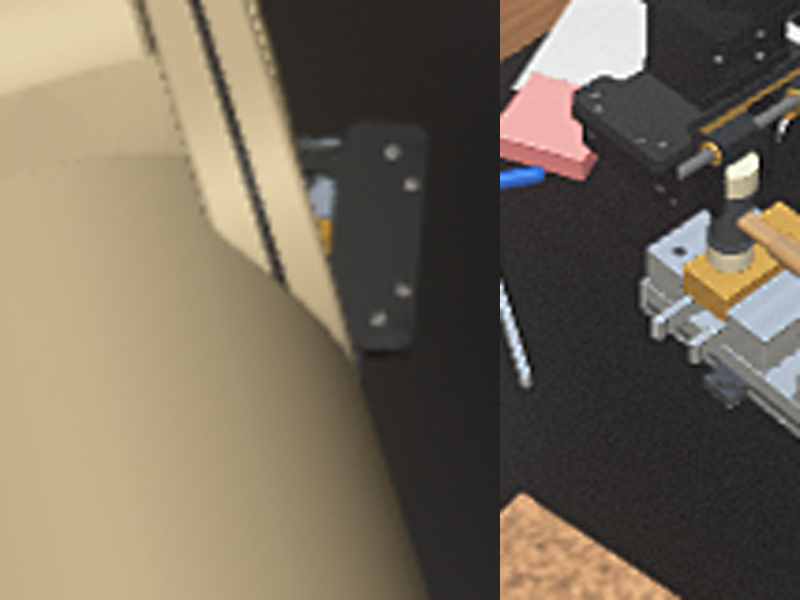

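In the side pane the hammer hangs upright over the +y end of the blank, at about (735,255). I'll approach slowly and watch the force.

{"fn": "drive_tool", "kwargs": {"series": [0, 0, 0, 0.03, 0, 0.15, -1, 0, 0, 0, 0.03, 0, 0.3, -1, 0, 0, 0, 0.03, 0, 0.34, -1, 0, 0, 0, 0.03, 0, 0.37, -1, 0, 0, 0, 0.03, 0, 0.4, -1, 0, 0, 0, 0.03, 0, 0.42, -1, 0, 0, 0, 0.03, 0, 0.42, -1]}}

```text
time: 5.72
ee_pos: [0.5424, 0.0599, 0.1576]
eef_rot: [0.999, -0.035, 0.0, 0.0]
ft_force: [0.3, -0.5, -2.1]
width: 0.029
grip_force: 40.0
```

{"fn": "drive_tool", "kwargs": {"series": [0, 0, 0, 0, 0, 0.02, -1, 0, 0, 0, 0, 0, 0.04, -1, 0, 0, 0, 0, 0, 0.04, -1]}}

```text
time: 5.97
ee_pos: [0.5423, 0.0599, 0.156]
eef_rot: [0.999, -0.035, 0.0, 0.0]
ft_force: [0.1, -0.8, -1.9]
width: 0.029
grip_force: 40.0
```

{"fn": "drive_tool", "kwargs": {"series": [0, 0, 0, 0, 0, 0.015, -1, 0, 0, 0, 0, 0, 0.03, -1, 0, 0, 0, 0, 0, 0.03, -1]}}

```text
time: 6.22
ee_pos: [0.5423, 0.0599, 0.1547]
eef_rot: [0.999, -0.035, -0.0, 0.0]
ft_force: [0.3, 0.5, -1.5]
width: 0.0287
grip_force: 40.0
```

{"fn": "drive_tool", "kwargs": {"series": [0, 0, 0, 0, 0, 0.015, -1, 0, 0, 0, 0, 0, 0.025, -1, 0, 0, 0, 0, 0, 0.025, -1]}}

```text
time: 6.47
ee_pos: [0.5428, 0.0599, 0.1543]
eef_rot: [0.999, -0.035, 0.001, 0.0]
ft_force: [-0.2, -0.7, 3.5]
width: 0.029
grip_force: 40.0
```

{"fn": "drive_tool", "kwargs": {"series": [0, 0, 0, 0, 0, 0.012, -1, 0, 0, 0, 0, 0, 0.025, -1, 0, 0, 0, 0, 0, 0.025, -1]}}

```text
time: 6.72
ee_pos: [0.5432, 0.0599, 0.1541]
eef_rot: [0.999, -0.035, 0.001, 0.0]
ft_force: [-1.5, -1.4, 9.3]
width: 0.0286
grip_force: 40.0
```

{"fn": "drive_tool", "kwargs": {"series": [0, 0, 0, 0, 0, 0.012, -1, 0, 0, 0, 0, 0, 0.025, -1, 0, 0, 0, 0, 0, 0.025, -1]}}

```text
time: 6.97
ee_pos: [0.5433, 0.06, 0.1534]
eef_rot: [0.999, -0.035, 0.001, 0.0]
ft_force: [-2.1, -1.1, 11.4]
width: 0.0289
grip_force: 40.0
```

{"fn": "drive_tool", "kwargs": {"series": [0, 0, 0, 0, 0, 0.012, -1, 0, 0, 0, 0, 0, 0.025, -1, 0, 0, 0, 0, 0, 0.04, -1, 0, 0, 0, 0, 0, 0.04, -1]}}

```text
time: 7.3
ee_pos: [0.5434, 0.0603, 0.1522]
eef_rot: [0.999, -0.035, 0.002, -0.0]
ft_force: [-3.2, 0.1, 14.1]
width: 0.0287
grip_force: 40.0
```

{"fn": "drive_tool", "kwargs": {"series": [0, 0, 0, 0, 0, 0.012, -1, 0, 0, 0, 0, 0, 0.025, -1, 0, 0, 0, 0, 0, 0.025, -1]}}

```text
time: 7.55
ee_pos: [0.5437, 0.0606, 0.1515]
eef_rot: [0.999, -0.035, 0.002, -0.0]
ft_force: [-2.9, 0.9, 16.9]
width: 0.0286
grip_force: 40.0
```

{"fn": "drive_tool", "kwargs": {"series": [0, 0, 0, 0, 0, -0.3, -1, 0, 0, 0, -0.04, 0.5, -0.35, -1, 0, 0, 0, -0.06, 1.2, -0.35, -1, 0, 0, 0, -0.06, 1.5, -0.35, -1, 0, 0, 0, -0.06, 1.5, -0.35, -1, 0, 0, 0, -0.06, 1.5, -0.35, -1]}}

```text
time: 8.05
ee_pos: [0.5356, -0.0003, 0.1632]
eef_rot: [0.999, -0.036, -0.0, -0.0]
ft_force: [-0.3, 0.1, -2.8]
width: 0.0284
grip_force: 40.0
```

```bash
python3 - <<'E'
from h import *
go((.5388,.0008,.155,-3.5))
E
```

```text
[-0.0, 0.01, -0.13] [0.079, -0.034, 0.205]
```

{"fn": "drive_tool", "kwargs": {"series": [0, 0, 0, 0.08, -0.03, 0.1, -1, 0, 0, 0, 0.08, -0.03, 0.18, -1, 0, 0, 0, 0.08, -0.03, 0.2, -1, 0, 0, 0, 0.08, -0.03, 0.22, -1, 0, 0, 0, 0.08, -0.03, 0.22, -1]}}

```text
time: 8.47
ee_pos: [0.5389, 0.0017, 0.1541]
eef_rot: [0.999, -0.035, -0.0, -0.0]
ft_force: [-1.2, -1.0, -2.9]
width: 0.0291
grip_force: 40.0
```

{"fn": "drive_tool", "kwargs": {"series": [0, 0, 0, 0, 0, 0.012, -1, 0, 0, 0, 0, 0, 0.025, -1, 0, 0, 0, 0, 0, 0.025, -1]}}

```text
time: 8.72
ee_pos: [0.539, 0.0012, 0.1534]
eef_rot: [0.999, -0.035, 0.0, 0.0]
ft_force: [-0.3, -0.2, -2.3]
width: 0.0286
grip_force: 40.0
```

{"fn": "drive_tool", "kwargs": {"series": [0, 0, 0, 0, 0, 0.012, -1, 0, 0, 0, 0, 0, 0.025, -1, 0, 0, 0, 0, 0, 0.025, -1]}}

```text
time: 8.97
ee_pos: [0.539, 0.0012, 0.1524]
eef_rot: [0.999, -0.035, -0.0, 0.0]
ft_force: [0.4, 0.1, -1.4]
width: 0.0289
grip_force: 40.0
```

{"fn": "drive_tool", "kwargs": {"series": [0, 0, 0, 0, 0, 0.012, -1, 0, 0, 0, 0, 0, 0.025, -1, 0, 0, 0, 0, 0, 0.025, -1]}}

```text
time: 9.22
ee_pos: [0.5396, 0.0012, 0.1522]
eef_rot: [0.999, -0.035, 0.001, 0.0]
ft_force: [-1.0, -0.1, 4.9]
width: 0.029
grip_force: 40.0
```

{"fn": "drive_tool", "kwargs": {"series": [0, 0, 0, 0, 0, 0.012, -1, 0, 0, 0, 0, 0, 0.025, -1, 0, 0, 0, 0, 0, 0.025, -1]}}

```text
time: 9.47
ee_pos: [0.5397, 0.0011, 0.1516]
eef_rot: [0.999, -0.035, 0.001, 0.0]
ft_force: [-1.1, 0.1, 8.6]
width: 0.0286
grip_force: 40.0
```

{"fn": "drive_tool", "kwargs": {"series": [0, 0, 0, 0, 0, 0.012, -1, 0, 0, 0, 0, 0, 0.025, -1, 0, 0, 0, 0, 0, 0.025, -1]}}

```text
time: 9.72
ee_pos: [0.54, 0.001, 0.151]
eef_rot: [0.999, -0.035, 0.001, 0.0]
ft_force: [-2.4, -1.1, 11.5]
width: 0.0285
grip_force: 40.0
```

{"fn": "drive_tool", "kwargs": {"series": [0, 0, 0, 0, 0, 0.012, -1, 0, 0, 0, 0, 0, 0.025, -1, 0, 0, 0, 0, 0, 0.025, -1]}}

```text
time: 9.97
ee_pos: [0.5402, 0.0008, 0.1504]
eef_rot: [0.999, -0.035, 0.002, 0.0]
ft_force: [-3.9, -1.3, 15.4]
width: 0.0285
grip_force: 40.0
```

{"fn": "drive_tool", "kwargs": {"series": [0, 0, 0, 0, 0, 0.012, -1, 0, 0, 0, 0, 0, 0.025, -1, 0, 0, 0, 0, 0, 0.025, -1]}}

```text
time: 10.22
ee_pos: [0.5408, 0.0008, 0.1504]
eef_rot: [0.999, -0.035, 0.002, 0.001]
ft_force: [-4.1, -2.7, 20.6]
width: 0.0291
grip_force: 40.0
```

The right end has hit its stop (TCP z 0.1504, so the top is at 72 mm). I'll go back to the left end.

{"fn": "drive_tool", "kwargs": {"series": [0, 0, 0, 0, 0, -0.3, -1, 0, 0, 0, 0.04, -0.5, -0.35, -1, 0, 0, 0, 0.06, -1.2, -0.35, -1, 0, 0, 0, 0.06, -1.5, -0.35, -1, 0, 0, 0, 0.06, -1.5, -0.35, -1, 0, 0, 0, 0.06, -1.5, -0.35, -1]}}

```text
time: 10.72
ee_pos: [0.5454, 0.0614, 0.1612]
eef_rot: [0.999, -0.034, -0.0, 0.0]
ft_force: [-0.3, -1.2, -2.2]
width: 0.029
grip_force: 40.0
```

```bash
python3 - <<'E'
from h import *
go((.541,.0608,.153,-3.5))
E
```

```text
[0.0, 0.01, -0.08] [-0.107, 0.022, 0.206]
```

{"fn": "drive_tool", "kwargs": {"series": [0, 0, 0, -0.11, 0.02, 0.1, -1, 0, 0, 0, -0.11, 0.02, 0.18, -1, 0, 0, 0, -0.11, 0.02, 0.2, -1, 0, 0, 0, -0.11, 0.02, 0.22, -1, 0, 0, 0, -0.11, 0.02, 0.22, -1]}}

```text
time: 11.13
ee_pos: [0.5411, 0.0599, 0.1524]
eef_rot: [0.999, -0.035, -0.0, 0.0]
ft_force: [0.5, 0.7, -2.5]
width: 0.0286
grip_force: 40.0
```

{"fn": "drive_tool", "kwargs": {"series": [0, 0, 0, 0, 0, 0.012, -1, 0, 0, 0, 0, 0, 0.03, -1, 0, 0, 0, 0, 0, 0.03, -1]}}

```text
time: 11.38
ee_pos: [0.5412, 0.0603, 0.1514]
eef_rot: [0.999, -0.035, 0.0, 0.0]
ft_force: [-0.1, 0.1, -2.6]
width: 0.0289
grip_force: 40.0
```

{"fn": "drive_tool", "kwargs": {"series": [0, 0, 0, 0, 0, 0.012, -1, 0, 0, 0, 0, 0, 0.03, -1, 0, 0, 0, 0, 0, 0.03, -1]}}

```text
time: 11.63
ee_pos: [0.5418, 0.0604, 0.1511]
eef_rot: [0.999, -0.035, 0.001, 0.0]
ft_force: [-1.6, -1.6, 4.3]
width: 0.0288
grip_force: 40.0
```

{"fn": "drive_tool", "kwargs": {"series": [0, 0, 0, 0, 0, 0.012, -1, 0, 0, 0, 0, 0, 0.03, -1, 0, 0, 0, 0, 0, 0.03, -1]}}

```text
time: 11.88
ee_pos: [0.5421, 0.0605, 0.1506]
eef_rot: [0.999, -0.035, 0.001, 0.0]
ft_force: [-2.6, -0.9, 10.1]
width: 0.0288
grip_force: 40.0
```

{"fn": "drive_tool", "kwargs": {"series": [0, 0, 0, 0, 0, 0.012, -1, 0, 0, 0, 0, 0, 0.025, -1, 0, 0, 0, 0, 0, 0.025, -1]}}

```text
time: 12.13
ee_pos: [0.5425, 0.0606, 0.1503]
eef_rot: [0.999, -0.035, 0.002, 0.0]
ft_force: [-4.6, -1.1, 14.5]
width: 0.0289
grip_force: 40.0
```

{"fn": "drive_tool", "kwargs": {"series": [0, 0, 0, 0, 0, 0.012, -1, 0, 0, 0, 0, 0, 0.025, -1, 0, 0, 0, 0, 0, 0.025, -1]}}

```text
time: 12.38
ee_pos: [0.543, 0.0607, 0.1503]
eef_rot: [0.999, -0.035, 0.002, 0.0]
ft_force: [-5.3, -1.2, 22.4]
width: 0.0289
grip_force: 40.0
```

{"fn": "drive_tool", "kwargs": {"series": [0, 0, 0, 0, 0, -0.3, -1, 0, 0, 0, -0.06, 0.5, -0.32, -1, 0, 0, 0, -0.12, 1.2, -0.32, -1, 0, 0, 0, -0.12, 1.5, -0.32, -1, 0, 0, 0, -0.12, 1.5, -0.32, -1, 0, 0, 0, -0.12, 1.5, -0.32, -1]}}

```text
time: 12.88
ee_pos: [0.5322, 0.0004, 0.1599]
eef_rot: [0.999, -0.036, -0.0, -0.0]
ft_force: [0.2, 0.3, -2.5]
width: 0.0287
grip_force: 40.0
```

```bash
python3 - <<'E'
from h import *
go((.537,.0008,.152,-3.5))
E
```

```text
[-0.0, 0.0, -0.12] [0.12, -0.018, 0.197]
```

{"fn": "drive_tool", "kwargs": {"series": [0, 0, 0, 0.12, -0.02, 0.1, -1, 0, 0, 0, 0.12, -0.02, 0.18, -1, 0, 0, 0, 0.12, -0.02, 0.2, -1, 0, 0, 0, 0.12, -0.02, 0.22, -1, 0, 0, 0, 0.12, -0.02, 0.22, -1]}}

```text
time: 13.3
ee_pos: [0.5369, 0.0019, 0.1507]
eef_rot: [0.999, -0.035, -0.0, -0.0]
ft_force: [-0.3, 1.2, -1.9]
width: 0.0285
grip_force: 40.0
```

{"fn": "drive_tool", "kwargs": {"series": [0, 0, 0, 0, 0, 0.015, -1, 0, 0, 0, 0, 0, 0.03, -1, 0, 0, 0, 0, 0, 0.04, -1, 0, 0, 0, 0, 0, 0.04, -1]}}

```text
time: 13.63
ee_pos: [0.5376, 0.0015, 0.1503]
eef_rot: [0.999, -0.035, 0.001, 0.0]
ft_force: [-0.8, 1.1, 4.4]
width: 0.0289
grip_force: 40.0
```

{"fn": "drive_tool", "kwargs": {"series": [0, 0, 0, 0, 0, 0.015, -1, 0, 0, 0, 0, 0, 0.03, -1, 0, 0, 0, 0, 0, 0.04, -1, 0, 0, 0, 0, 0, 0.04, -1]}}

```text
time: 13.97
ee_pos: [0.5385, 0.0015, 0.1503]
eef_rot: [0.999, -0.035, 0.002, 0.0]
ft_force: [-3.8, -1.1, 16.9]
width: 0.0291
grip_force: 40.0
```

{"fn": "drive_tool", "kwargs": {"series": [0, 0, 0, 0, 0, 0.01, -1, 0, 0, 0, 0, 0, 0.02, -1, 0, 0, 0, 0, 0, 0.02, -1]}}

```text
time: 14.22
ee_pos: [0.5389, 0.0015, 0.1502]
eef_rot: [0.999, -0.035, 0.003, 0.0]
ft_force: [-4.6, 0.1, 22.8]
width: 0.029
grip_force: 40.0
```

{"fn": "drive_tool", "kwargs": {"series": [0, 0, 0, 0, 0, -0.2, -1, 0, 0, 0, -0.08, -0.4, -0.25, -1, 0, 0, 0, -0.08, -0.75, -0.25, -1, 0, 0, 0, -0.08, -0.75, -0.2, -1, 0, 0, 0, -0.08, -0.75, -0.15, -1, 0, 0, 0, -0.08, -0.75, -0.15, -1]}}

```text
time: 14.72
ee_pos: [0.5356, 0.0307, 0.1523]
eef_rot: [0.999, -0.035, -0.001, 0.0]
ft_force: [0.2, 0.7, -2.4]
width: 0.0286
grip_force: 40.0
```

{"fn": "drive_tool", "kwargs": {"series": [0, 0, 0, 0, 0, 0.02, -1, 0, 0, 0, 0, 0, 0.04, -1, 0, 0, 0, 0, 0, 0.05, -1, 0, 0, 0, 0, 0, 0.05, -1]}}

```text
time: 15.05
ee_pos: [0.5359, 0.0311, 0.1509]
eef_rot: [0.999, -0.035, -0.0, 0.0]
ft_force: [-0.0, 0.6, -2.2]
width: 0.0287
grip_force: 40.0
```

{"fn": "drive_tool", "kwargs": {"series": [0, 0, 0, 0.06, 0, 0, -1, 0, 0, 0, 0.06, 0, 0.02, -1, 0, 0, 0, 0.06, 0, 0.04, -1, 0, 0, 0, 0.06, 0, 0.06, -1, 0, 0, 0, 0.06, 0, 0.06, -1]}}

```text
time: 15.47
ee_pos: [0.5394, 0.0312, 0.1503]
eef_rot: [0.999, -0.035, 0.001, 0.0]
ft_force: [-2.5, -0.7, 10.4]
width: 0.0288
grip_force: 40.0
```

{"fn": "drive_tool", "kwargs": {"series": [0, 0, 0, 0, 0, 0.015, -1, 0, 0, 0, 0, 0, 0.03, -1, 0, 0, 0, 0, 0, 0.03, -1]}}

```text
time: 15.72
ee_pos: [0.5401, 0.0313, 0.1502]
eef_rot: [0.999, -0.035, 0.002, 0.0]
ft_force: [-3.5, -1.8, 19.2]
width: 0.0288
grip_force: 40.0
```

{"fn": "drive_tool", "kwargs": {"series": [0, 0, 0, 0, 0, 0.014, -1, 0, 0, 0, 0, 0, 0.014, -1, 0, 0, 0, 0, 0, -0.3, -1, 0, 0, 0, 0, 0, -0.9, -1, 0, 0, 0, 0, 0, -1.3, -1, 0, 0, 0, 0, -1, -1.3, -1, 0, 0, 0, 0, -1, -1.3, -1, 0, 0, 0, 0, -1, -1.3, -1]}}

```text
time: 16.38
ee_pos: [0.5409, 0.0738, 0.2]
eef_rot: [0.999, -0.033, 0.0, -0.001]
ft_force: [-0.4, -0.5, -3.0]
width: 0.0291
grip_force: 40.0
```

```bash
python3 - <<'E'
from h import *
go((.5135,.2825,.15,-4)); print(telemetry.read_state()["ee_pos"])
E
```

```text
[-0.01, -0.0, 0.04] [-1.029, -5.159, 1.255]
[0.54091746 0.0738211  0.19997107]
```

{"fn": "drive_tool", "kwargs": {"series": [0, 0, 0, -0.2, -1, 0, -1, 0, 0, 0, -0.4, -2, 0, -1, 0, 0, 0, -0.6, -3, 0.3, -1, 0, 0, 0, -0.8, -4, 0.7, -1, 0, 0, 0, -1, -5, 1.1, -1, 0, 0, 0, -1.03, -5.16, 1.25, -1, 0, 0, 0, -1.03, -5.16, 1.25, -1, 0, 0, 0, -1.03, -5.16, 1.25, -1, 0, 0, 0, -1.03, -5.16, 1.25, -1]}}

```text
time: 17.13
ee_pos: [0.5153, 0.2784, 0.1495]
eef_rot: [0.999, -0.036, 0.0, 0.001]
ft_force: [-0.5, -0.6, -1.1]
width: 0.029
grip_force: 40.0
```

```bash
python3 - <<'E'
from h import *
go((.5135,.2825,.087,-4)); print(telemetry.read_state()["ee_pos"])
E
```

```text
[0.01, -0.0, -0.03] [-0.053, -0.1, 1.563]
[0.51529834 0.27842987 0.14950558]
```

{"fn": "drive_tool", "kwargs": {"series": [0, 0, 0, -0.04, -0.05, 0.5, -1, 0, 0, 0, -0.04, -0.08, 1, -1, 0, 0, 0, -0.04, -0.08, 1.4, -1, 0, 0, 0, -0.04, -0.08, 1.55, -1, 0, 0, 0, -0.04, -0.08, 1.55, -1, 0, 0, 0, -0.04, -0.08, 1.55, -1]}}

```text
time: 17.63
ee_pos: [0.514, 0.2825, 0.0883]
eef_rot: [0.999, -0.036, 0.0, 0.0]
ft_force: [0.6, 0.2, -2.1]
width: 0.029
grip_force: 40.0
```

{"fn": "drive_tool", "kwargs": {"series": [0, 0, 0, 0, 0, 0.04, -1, 0, 0, 0, 0, 0, 0.08, -1, 0, 0, 0, 0, 0, 0.1, -1, 0, 0, 0, 0, 0, 0.1, -1]}}

```text
time: 17.97
ee_pos: [0.5133, 0.2833, 0.0837]
eef_rot: [0.999, -0.035, 0.0, -0.0]
ft_force: [0.1, -0.3, -2.3]
width: 0.0288
grip_force: 40.0
```

Contact is expected at about 0.0824, so I'll lower a little more.

{"fn": "drive_tool", "kwargs": {"series": [0, 0, 0, 0, 0, 0.02, -1, 0, 0, 0, 0, 0, 0.035, -1, 0, 0, 0, 0, 0, 0.045, -1, 0, 0, 0, 0, 0, 0.045, -1]}}

```text
time: 18.3
ee_pos: [0.5136, 0.2834, 0.0823]
eef_rot: [0.999, -0.035, 0.001, -0.0]
ft_force: [-0.1, -1.3, 5.0]
width: 0.0289
grip_force: 40.0
```

{"fn": "drive_tool", "kwargs": {"series": [0, 0, 0, 0, 0, -0.015, -1, 0, 0, 0, 0, 0, -0.015, -0.2, 0, 0, 0, 0, 0, -0.015, 0, 0, 0, 0, 0, 0, -0.015, 1, 0, 0, 0, 0, 0, -0.015, 1, 0, 0, 0, 0, 0, -0.015, 1, 0, 0, 0, 0, 0, -0.015, 1, 0, 0, 0, 0, 0, -0.015, 1]}}

```text
time: 18.97
ee_pos: [0.5132, 0.2833, 0.0822]
eef_rot: [0.999, -0.035, 0.0, 0.0]
ft_force: [0.3, 0.4, -0.2]
width: 0.0665
grip_force: 0.0
```

{"fn": "drive_tool", "kwargs": {"series": [0, 0, 0, 0, 0, -0.5, 1, 0, 0, 0, 0, 0, -1.2, 1, 0, 0, 0, 0, 0, -2, 1, 0, 0, 0, 0, 0, -2.8, 1, 0, 0, 0, 0, 0, -2.8, 1]}}

```text
time: 19.38
ee_pos: [0.5152, 0.2852, 0.2008]
eef_rot: [0.999, -0.035, 0.004, -0.002]
ft_force: [0.6, 0.7, -0.2]
width: 0.0864
grip_force: 0.0
```

```bash
python3 - <<'E'
from h import *
go((.535,.14,.12,-3.1)); s=camera("side"); t=camera("top")
cv2.imwrite("pics/raw_s2.png",s[:,:,::-1]); print(telemetry.read_state()["ee_pos"])
b=cv2.resize(s[190:350,180:340],(600,600),interpolation=2)
cv2.imwrite("pics/s2.png",b[:,:,::-1])
E
```

```text
[-0.05, -0.09, -0.18] [0.731, 3.597, 2.009]
[0.51369931 0.28365169 0.19540715]
```

View pics/s2.png

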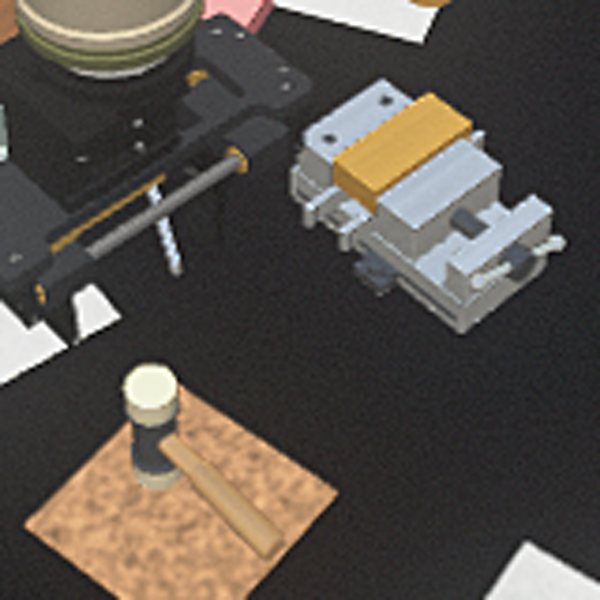

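The side crop shows the hammer standing on the mat at (152,430), the blank down and level at (400,150), and the near parallel's end at about (347,238). I'll close the gripper and move to the +y end.

{"fn": "drive_tool", "kwargs": {"series": [0, 0, 0, 0.2, 1, 0, -1, 0, 0, 0, 0.4, 2, 0.2, -1, 0, 0, 0, 0.6, 3, 0.8, -1, 0, 0, 0, 0.73, 3.6, 1.6, -1, 0, 0, 0, 0.73, 3.6, 2, -1, 0, 0, 0, 0.73, 3.6, 2, -1, 0, 0, 0, 0.73, 3.6, 2, -1, 0, 0, 0, 0.73, 3.6, 2, -1, 0, 0, 0, 0.73, 3.6, 2, -1, 0, 0, 0, 0.73, 3.6, 2, -1], "grip_force": 10}}

```text
time: 20.32
ee_pos: [0.5326, 0.139, 0.1155]
eef_rot: [0.999, -0.034, 0.001, -0.0]
ft_force: [-0.9, 0.2, -0.4]
width: 0.0288
grip_force: 0.0
```

```bash
python3 - <<'E'
from h import *
q=np.array([(338,231),(352,240)])/3.75+[180,190]-.4
print(onz("side",q,.048)); go((.535,.135,.058,-3.1)); s=telemetry.read_state(); print(s["ee_pos"],s["width"])
E
```

```text
[[0.53929832 0.1016576  0.048     ]
 [0.52779397 0.10095043 0.048     ]]
[-0.01, -0.02, -0.16] [0.063, 0.096, 1.436]
[0.53262552 0.1389757  0.11545501] 0.028755366926124522
```

{"fn": "drive_tool", "kwargs": {"series": [0, 0, -0.1, 0.05, 0, 0, -1, 0, 0, -0.15, 0.05, 0, 0.3, -1, 0, 0, -0.15, 0.05, 0, 0.8, -1, 0, 0, -0.15, 0.05, 0, 1.3, -1, 0, 0, -0.15, 0.05, 0, 1.43, -1, 0, 0, -0.15, 0.05, 0, 1.43, -1, 0, 0, -0.15, 0.05, 0, 1.43, -1, 0, 0, -0.15, 0.05, 0, 1.43, -1]}}

```text
time: 20.98
ee_pos: [0.5348, 0.1378, 0.058]
eef_rot: [1.0, -0.028, 0.001, -0.0]
ft_force: [0.9, -0.5, 0.9]
width: 0.0006
grip_force: 0.0
```

```bash
python3 - <<'E'
from h import *
s=camera("side"); st=telemetry.read_state(); print(st["ee_pos"],st["width"],st["ft_force"])
cv2.imwrite("pics/s3.png",cv2.resize(s[205:285,230:330],(750,600),interpolation=2)[:,:,::-1])
E
```

```text
[0.53490098 0.1377497  0.0581214 ] 0.0006019440763649565 [-0.84636942  0.50373593  0.22441847]
```

View pics/s3.png

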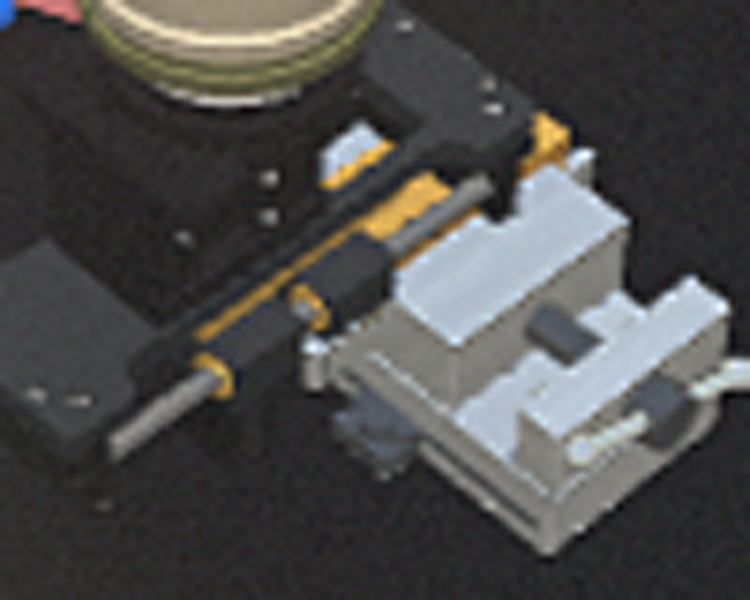

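The view shows the gripper beside the vise, with the near parallel's end at (315,360) just ahead of the closed fingers and the gripper body above the blank. I'll approach endways.

{"fn": "drive_tool", "kwargs": {"series": [0, 0, 0, 0, 0.15, 0, -1, 0, 0, 0, 0, 0.3, 0, -1, 0, 0, 0, 0, 0.35, 0, -1, 0, 0, 0, 0, 0.4, 0, -1, 0, 0, 0, 0, 0.4, 0, -1, 0, 0, 0, 0, 0.4, 0, -1]}}

```text
time: 21.53
ee_pos: [0.5333, 0.1213, 0.0571]
eef_rot: [1.0, -0.029, 0.0, 0.0]
ft_force: [0.0, 0.8, 0.4]
width: 0.0004
grip_force: 0.0
```

{"fn": "drive_tool", "kwargs": {"series": [0, 0, 0, 0, 0.02, 0, -1, 0, 0, 0, 0, 0.04, 0, -1, 0, 0, 0, 0, 0.04, 0, -1]}}

```text
time: 21.78
ee_pos: [0.5332, 0.1199, 0.057]
eef_rot: [1.0, -0.029, -0.0, 0.0]
ft_force: [0.3, -0.1, 0.3]
width: 0.0004
grip_force: 0.0
```

{"fn": "drive_tool", "kwargs": {"series": [0, 0, 0, 0, 0.02, 0, -1, 0, 0, 0, 0, 0.04, 0, -1, 0, 0, 0, 0, 0.04, 0, -1]}}

```text
time: 22.03
ee_pos: [0.5331, 0.1181, 0.057]
eef_rot: [1.0, -0.029, -0.0, 0.0]
ft_force: [-0.2, 0.3, 0.2]
width: 0.0007
grip_force: 0.0
```

{"fn": "drive_tool", "kwargs": {"series": [0, 0, 0, 0, 0.01, 0, -1, 0, 0, 0, 0, 0.025, 0, -1, 0, 0, 0, 0, 0.025, 0, -1]}}

```text
time: 22.28
ee_pos: [0.533, 0.1172, 0.057]
eef_rot: [1.0, -0.029, 0.0, 0.0]
ft_force: [-0.9, 0.5, -0.8]
width: 0.0004
grip_force: 0.0
```

{"fn": "drive_tool", "kwargs": {"series": [0, 0, 0, 0, 0.01, 0, -1, 0, 0, 0, 0, 0.025, 0, -1, 0, 0, 0, 0, 0.025, 0, -1]}}

```text
time: 22.53
ee_pos: [0.533, 0.1162, 0.057]
eef_rot: [1.0, -0.029, 0.0, 0.0]
ft_force: [0.3, 0.5, 0.0]
width: 0.0005
grip_force: 0.0
```

{"fn": "drive_tool", "kwargs": {"series": [0, 0, 0, 0, 0.01, 0, -1, 0, 0, 0, 0, 0.02, 0, -1, 0, 0, 0, 0, 0.02, 0, -1]}}

```text
time: 22.78
ee_pos: [0.5329, 0.1154, 0.057]
eef_rot: [1.0, -0.029, 0.0, 0.0]
ft_force: [-0.2, 0.6, -0.2]
width: 0.0002
grip_force: 0.0
```

{"fn": "drive_tool", "kwargs": {"series": [0, 0, 0, 0, 0.01, 0, -1, 0, 0, 0, 0, 0.015, 0, -1, 0, 0, 0, 0, 0.015, 0, -1]}}

```text
time: 23.03
ee_pos: [0.5329, 0.1148, 0.057]
eef_rot: [1.0, -0.029, 0.0, 0.0]
ft_force: [0.1, 0.0, 0.0]
width: 0.0006
grip_force: 0.0
```

{"fn": "drive_tool", "kwargs": {"series": [0, 0, 0, 0, 0.01, 0, -1, 0, 0, 0, 0, 0.025, 0, -1, 0, 0, 0, 0, 0.025, 0, -1]}}

```text
time: 23.28
ee_pos: [0.5329, 0.1137, 0.057]
eef_rot: [1.0, -0.029, 0.0, 0.0]
ft_force: [0.1, 1.2, 0.7]
width: 0.0005
grip_force: 0.0
```

{"fn": "drive_tool", "kwargs": {"series": [0, 0, 0, 0, 0.01, 0, -1, 0, 0, 0, 0, 0.02, 0, -1, 0, 0, 0, 0, 0.02, 0, -1]}}

```text
time: 23.53
ee_pos: [0.5328, 0.113, 0.057]
eef_rot: [1.0, -0.029, 0.0, 0.0]
ft_force: [0.5, -0.5, 0.3]
width: 0.0005
grip_force: 0.0
```

```bash
python3 - <<'E'
from h import *
F=[]
for i in range(5):
    s=camera("side"); F.append(telemetry.read_state()["ft_force"])
print(np.mean(F,0))
# visible parallel end: compare
a=cv2.resize(s[235:285,245:305],(480,400),interpolation=2); b=cv2.resize(cv2.imread("pics/raw_s2.png")[235:285,245:305],(480,400),interpolation=2)
cv2.imwrite("pics/s4.png",np.hstack([a[:,:400,::-1],b[:,:400]]))
E
```

```text
[0.26176727 0.10938118 0.07465254]
```

View pics/s4.png

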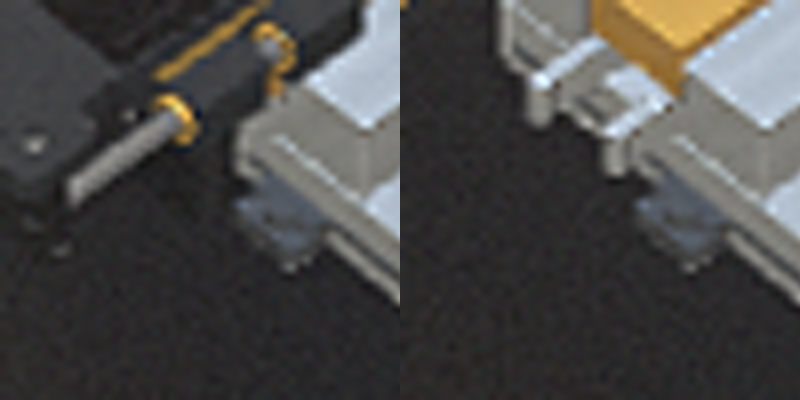

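The gripper now hides the parallel's end, and the averaged force of 0.1 N says there's no contact yet. I'll carry on in small steps.

{"fn": "drive_tool", "kwargs": {"series": [0, 0, 0, 0, 0.01, 0, -1, 0, 0, 0, 0, 0.02, 0, -1, 0, 0, 0, 0, 0.02, 0, -1]}}

```text
time: 24.03
ee_pos: [0.5328, 0.1122, 0.057]
eef_rot: [1.0, -0.029, 0.0, 0.0]
ft_force: [-0.1, -0.1, -0.5]
width: 0.0005
grip_force: 0.0
```

{"fn": "drive_tool", "kwargs": {"series": [0, 0, 0, 0, 0.01, 0, -1, 0, 0, 0, 0, 0.02, 0, -1, 0, 0, 0, 0, 0.02, 0, -1]}}

```text
time: 24.28
ee_pos: [0.5327, 0.1114, 0.057]
eef_rot: [1.0, -0.029, 0.0, 0.0]
ft_force: [0.1, -0.3, 0.1]
width: 0.0007
grip_force: 0.0
```

{"fn": "drive_tool", "kwargs": {"series": [0, 0, 0, 0, 0.01, 0, -1, 0, 0, 0, 0, 0.02, 0, -1, 0, 0, 0, 0, 0.02, 0, -1]}}

```text
time: 24.53
ee_pos: [0.5326, 0.1106, 0.057]
eef_rot: [1.0, -0.029, 0.0, 0.0]
ft_force: [0.1, -0.1, -0.4]
width: 0.0004
grip_force: 0.0
```

```bash
cat > f.py <<'E'
from h import *
F=[]
for i in range(5):
    camera("side"); s=telemetry.read_state(); F.append(s["ft_force"])
print(np.mean(F,0).round(2),s["ee_pos"].round(4))
E
python3 f.py
```

```text
[-0.01  0.06  0.36] [0.5326 0.1107 0.057 ]
```

{"fn": "drive_tool", "kwargs": {"series": [0, 0, 0, 0, 0.01, 0, -1, 0, 0, 0, 0, 0.02, 0, -1, 0, 0, 0, 0, 0.02, 0, -1]}}

```text
time: 25.03
ee_pos: [0.5326, 0.1102, 0.057]
eef_rot: [1.0, -0.028, 0.0, -0.0]
ft_force: [0.1, 2.0, 0.3]
width: 0.0002
grip_force: 0.8
```

{"fn": "drive_tool", "kwargs": {"series": [0, 0, 0, 0, 0.01, 0, -1, 0, 0, 0, 0, 0.02, 0, -1, 0, 0, 0, 0, 0.02, 0, -1]}}

```text
time: 25.28
ee_pos: [0.5326, 0.1101, 0.0571]
eef_rot: [1.0, -0.028, 0.0, -0.001]
ft_force: [-0.2, 4.6, -1.8]
width: 0.0005
grip_force: 2.5
```

```bash
python3 f.py
```

```text
[ 0.39  5.52 -1.66] [0.5326 0.1101 0.0571]
```

Contact: the parallel holds at 5.5 N (below the 8 N limit) with no movement. I'll back off, rise, and check.

{"fn": "drive_tool", "kwargs": {"series": [0, 0, 0, 0, -0.3, 0, -1, 0, 0, 0, 0, -0.7, 0, -1, 0, 0, 0, 0, -0.7, -0.5, -1, 0, 0, 0, 0, -0.7, -1.5, -1, 0, 0, 0, 0, -0.7, -2.5, -1, 0, 0, 0, 0, -0.7, -3.5, -1, 0, 0, 0, -2, -0.7, -4, -1, 0, 0, 0, -2, -0.7, -4, -1, 0, 0, 0, -2, -0.7, -4, -1, 0, 0, 0, -2, -0.7, -4, -1]}}

```text
time: 26.37
ee_pos: [0.4534, 0.1419, 0.2184]
eef_rot: [1.0, -0.028, 0.002, 0.001]
ft_force: [0.5, -0.1, -0.6]
width: 0.0006
grip_force: 0.0
```

```bash
python3 - <<'E'
from h import *
s=camera("side"); print(telemetry.read_state()["ee_pos"])
a=cv2.resize(s[205:285,240:320],(400,400),interpolation=2)[:,:,::-1]; b=cv2.resize(cv2.imread("pics/raw_s2.png")[205:285,240:320],(400,400),interpolation=2)
cv2.imwrite("pics/s5.png",np.hstack([a,b]))
E
```

```text
[0.45426491 0.14149181 0.21767936]
```

View pics/s5.png

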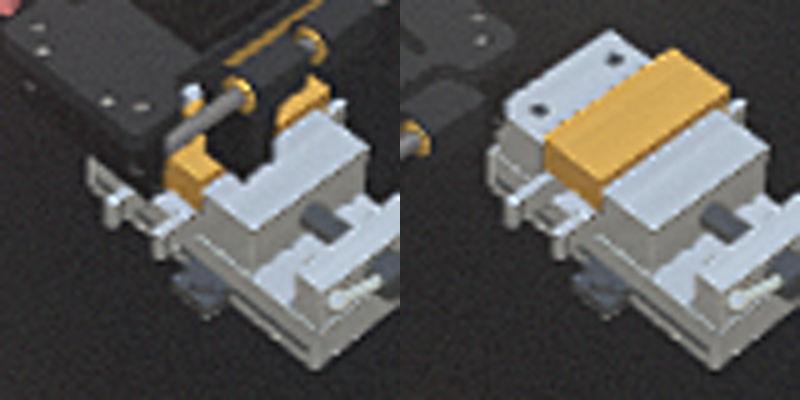

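Both parallel ends are where they were before the push: near at (165,240) against (565,240) minus the 400 px pane offset, far at (108,212) against (512,212). Nothing has moved and the arm is clear, so I'll hand in.

```bash
python3 -c "
from bench import r
print(r.close_job())"
```

```text
the job is handed in; nothing more can be done
None
```

The job is handed in: the blank is level and home on both parallels, the hammer is back upright on its mat, and the near parallel held a 5.5 N endways push (above the 2 to 3 N meant, under the 8 N limit) without moving.

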